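# Line up two fixture cups in the loading channel

## Robot

A 6-joint arm with a two-finger parallel gripper is mounted at the origin on a cart in front of the work surface, level with it; the furniture and walls round the work are solid. World frame = base frame: x ahead of the robot, y to its left, z up, the work surface at z = 0. Lengths are in m, angles in rad, forces in N, time in s.
With the tool pointing down it reaches from about 0.3 to 0.875 m from the base axis. Payload 4.2 kg.
Tool frame: the origin (TCP) lies at the very end of the fingers, on their centre line; the grasp point (between the pads) lies 19 mm behind it (manip.tcp_to_grasp is the distance from the TCP to the grasp point, in m); z points along the fingers, y is the direction in which the jaws open and shut (so a half turn about z gives the same grasp; the last joint's range is limited). The gripper opens to 85 mm and grips with 20 to 120 N. Pads are 22 mm wide; open, the fingers measure 114 mm over their backs; the gripper's body (76 mm by 85 mm) begins 54 mm behind the grasp point. The pads swing forward as they close: fully open they stand 13 mm farther back than shut.
Start: joints at [-1.356, 0.32, 1.565, -0, 1.257, -0.02], TCP at [0.134, -0.559, 0.231] pointing down, gripper open.
Joint ranges: [-3.11, 3.11], [-0.84, 2.01], [0.21, 2.61], [-1.34, 4.49], [0.05, 2.63], [-2.56, 2.56]. Speed limits (rad/s): [2.57, 2.57, 3.14, 3.14, 3.14, 3.14].

## Interface

Orientations are given as a unit quaternion [x, y, z, w].
In Python, from station import manip gives the robot as it stands. The module is installed in compiled form; this text tells all that it offers.
- The arm moves only by the tool move_arm, never from a script. Its arguments are lists of equal length, an entry for each row: "delta_pos": the shift along the world's x, y, z in m, a list of three; "turn": the turn, a rotation vector about the world's x, y, z in degrees, a list of three; "gripper": the closure, from 0 (fully open) to 1 (shut). In form: {"delta_pos": [[tx, ty, tz], ...], "turn": [[rx, ry, rz], ...], "gripper": [gripper, ...]}. A call has 1 to 20 rows; each row is the pose to reach, as a shift and turn from the pose commanded when the call began; what a row does not reach only later rows make up. A row lasts 1/10 s, in which the tool goes at most 50 mm and 8.59 degrees, less where a joint would pass 70% of its speed; a pose out of reach is approached as far as the arm can. A call with a gripper value outside its range is refused whole. The fingers move at their own pace and stop on an object; the grip force is fixed at half the most. Time passes only in rows, so rows that repeat a pose let the fingers close. It gives the time, the measured TCP pose, the force and the opening at its end, in the units of the state.
- manip.state(): the state, without advancing time (a new reading comes with each control period).
- manip.grab_frame(name): name is "scene" or "top" or "wrist"; returns a dict with "pixels" (384x512x3 uint8, red, green, blue), "K" (3x3 intrinsics, pixels), "cam_to_world" (4x4, takes a point from camera to world coordinates). Camera axes: x right, y down, z forward; pixel columns grow to the right and rows downward; lengths in m; the calibration is good to about 2 mm. A picture is of the moment at which its call begins. There is no depth.
- manip.sign_off(): hands the job in, once; it reports no verdict.
Trained networks look in the newest picture that a camera, given by its name, has taken for a name from the list of things; names that differ only in an ending like _2 or _b are one class to them, and where a whole thing is asked for, a point or a joint stands for the part that bears it (a point fixed in the world has none). Each returns a list of dicts, best first, with "conf" (0 to 1); they miss things now and then, are a little off and sometimes report something else, mostly with a low value. They report only what shows in the picture. A call takes as long as a camera call. They do not tell look-alikes from the thing itself.
- manip.trace(thing, camera): "pixels" (384x512 bool, what is visible of it) and "centre" ([column, row] in pixels, amid what is visible of it).
The state is a dict: "time_s": time; "joints": joint angles; "qd": joint speeds; "joint_efforts": joint torques, N m; "tool_pos": TCP position; "tcp_rot": TCP orientation; "wrist_force": force on the tool from outside, world axes, zero at the start; "ft_torque": the same for the moment, N m; "width": finger opening in m.
Only numpy, scipy, OpenCV 4.12 (cv2) and the standard library are available. Lean on these libraries where they do the work, as an engineer would, in place of code of your own. Each camera call takes 0.05 s, during which the arm holds its last target.

## Task

Push the wide, low steel cup along the bench into the open end of the aluminium channel until it stands fully home against the channel's end stop, then push the mid-height steel cup in behind it until the two touch. Push gently, keep both cups standing on the bench (no gripping, lifting or tipping), and leave the other things where they are.

Things in the scene. Friction and masses are not known exactly. Their poses are not given: they have to be found in the camera images.
- channel: aluminium U channel fixed to the bench, no floor. Origin: on the bench, middle of the end stop's inner face; +y runs along the channel's middle out through the open mouth (roughly to the robot's left), z up. Two rails 12 mm high, 14 mm thick, inner faces at x = +-35 mm, straight to y = 105 mm, then flared out 35 degrees to y = 130 mm. Stop 24 mm high, 22 thick, 98 wide.
- channel_mouth (a point): centre of the channel's mouth, on the bench on its middle line, 130 mm from the end stop's face; the mouth is about 105 mm wide here.
- wide_cup: the wide, low turned steel cup with a narrow red band, open at the top: 64 mm diameter, 40 mm high, about 0.26 kg, standing loose on the bench. Origin: centre of its underside, z up. Home against the stop its centre is 32 mm (down to 30.5 mm) from the channel's origin along the channel's y.
- mid_cup: the mid-height turned steel cup with a broad red band, open at the top: 60 mm diameter, 52 mm high, about 0.24 kg, standing loose on the bench. Origin: centre of its underside, z up. Touching the wide cup, the two centres are about 60 to 62 mm apart.
- slim_cup: bystander: the tall slim plain steel cup, 48 mm diameter, 66 mm high, loose. Origin: centre of its underside.
- spool: bystander: spool of solder wire with black flanges, 55 mm diameter, 38 mm high, loose, standing on a flange. Origin: centre of its underside.
- resin_cup: bystander: translucent resin mould cup, 68 mm diameter, 40 mm high, loose. Origin: centre of its underside.
- mouse: bystander: dark computer mouse, 99 x 56 x 41 mm, loose. Origin: centre of its underside.
Mind the look-alikes: they are no part of the job. Leave any blue look-alike of the mid_cup alone.

How it is judged:
At the end, for the whole second after the job is handed in: Both cups stand upright, at rest, on the bench in the channel: the wide one centred within 7 mm of the middle line, its centre under 36 mm from the end stop (4 mm from home); the mid-height one behind it on the mouth side, within 10 mm of the line, centres under 66 mm apart (4 mm from touching) (y of wide_cup in the frame of channel between 0.027 and 0.036 m and x of wide_cup in the frame of channel between -0.007 and 0.007 m and x of mid_cup in the frame of channel between -0.01 and 0.01 m and y of mid_cup in the frame of channel above 0.08 m and horizontal distance between wide_cup and mid_cup below 0.066 m and height (world z) of each of wide_cup, mid_cup below 0.003 m and angle between each of wide_cup, mid_cup's own z axis and vertical below 0.06 rad and linear speed of each of wide_cup, mid_cup below 0.01 m/s).
It fails at once if a cup is lifted off the bench or carried (more than 8 mm) (height (world z) of any of wide_cup, mid_cup above 0.008 m).
It fails at once if a cup is tipped by more than 15 degrees (angle between any of wide_cup, mid_cup's own z axis and vertical above 0.26 rad).
It fails at once if a cup is squeezed or rammed with the fingers (more than 35 N) (contact force between the fingers and wide_cup above 35 N or contact force between the fingers and mid_cup above 35 N).
It fails at once if a bystander is moved by more than 15 mm (distance of any of slim_cup, spool, resin_cup, mouse from where it was at the start of the episode above 0.015 m).
It also fails if it takes over 67 s, if anything falls off the work surface, if the arm or the gripper's body presses on something with over 40 N, if the wrist force passes 120 N, or if a joint passes its speed limit or range.

## Working session

There is one attempt and no reset: what is moved stays moved. The work goes in short steps, Python scripts to look and compute and a tool call to move; the robot and the scene stay as the last step left them, time stands still between calls to the robot, and variables do not carry over. Pictures are saved under pics/ and viewed, and the job is handed in when it is done.

Besides the shell and the picture viewer there is one more tool, called after ">>>" as name(argument=value, ...), one argument or row to a line, values as JSON. move_arm: Moves the arm, as the interface text tells. Its arguments: {"type":"object","properties":{"delta_pos":{"type":"array"},"turn":{"type":"array"},"gripper":{"type":"array"}},"required":["delta_pos","turn","gripper"]}

```bash
mkdir -p pics
python3 - <<'E'
from station import manip
import cv2
for n in ("scene","top","wrist"):
    f=manip.grab_frame(n)
    cv2.imwrite(f"pics/{n}0.png",cv2.resize(f["pixels"][:,:,::-1],(768,576),interpolation=cv2.INTER_CUBIC))
    print(n,f["K"].round(1).tolist(),f["cam_to_world"].round(3).tolist())
print(manip.state())
E
```

```text
scene [[346.7, 0.0, 256.1], [0.0, 346.7, 191.8], [0.0, 0.0, 1.0]] [[-0.59, -0.614, 0.525, 0.082], [-0.807, 0.432, -0.402, 0.399], [0.02, -0.661, -0.75, 0.75], [0.0, 0.0, 0.0, 1.0]]
top [[350.8, 0.0, 255.7], [0.0, 350.8, 192.5], [0.0, 0.0, 1.0]] [[0.014, -0.988, 0.155, 0.454], [-1.0, -0.015, -0.007, 0.006], [0.009, -0.155, -0.988, 0.871], [0.0, 0.0, 0.0, 1.0]]
wrist [[332.5, 0.0, 252.5], [0.0, 332.5, 191.0], [0.0, 0.0, 1.0]] [[0.231, -0.919, -0.319, 0.216], [-0.973, -0.218, -0.075, -0.539], [-0.001, 0.327, -0.945, 0.374], [0.0, 0.0, 0.0, 1.0]]
{'time_s': 0.15, 'joints': array([-1.35599417e+00,  3.20113082e-01,  1.56539938e+00,  3.93526864e-05,
        1.25736563e+00, -1.99980665e-02]), 'qd': array([-0.00209092, -0.002292  , -0.0030474 ,  0.00015314,  0.00023534,
        0.00076434]), 'joint_efforts': array([ 1.04665982e-03, -4.15843892e+01, -2.34345853e+01, -2.28929980e-05,
        5.93929435e-03, -3.20893136e-06]), 'tool_pos': array([ 0.13371145, -0.55887564,  0.23069353]), 'tcp_rot': array([ 9.93117025e-01,  1.17124555e-01, -4.38778938e-05, -6.41490691e-04]), 'wrist_force': array([ 0.11960191, -0.26220996, -0.08473634]), 'ft_torque': array([0.04499251, 0.05542513, 0.04347142]), 'width': 0.08511064763775916}
```

View pics/top0.png

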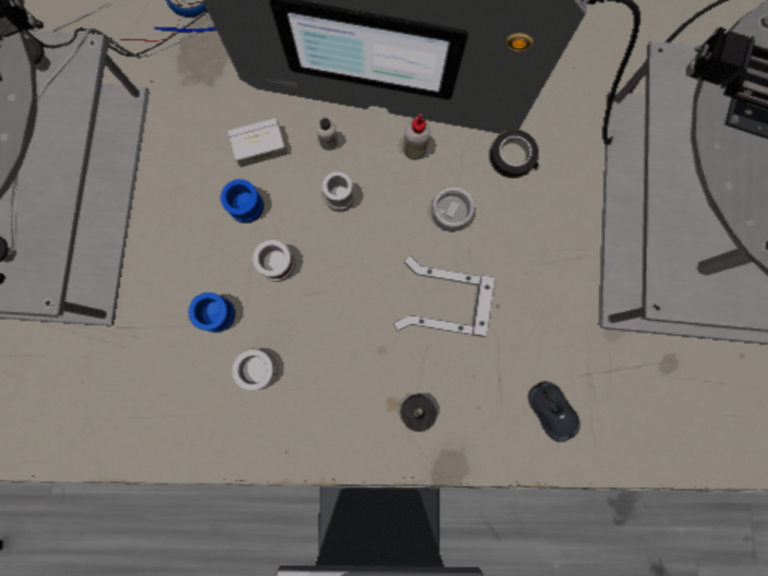

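View pics/scene0.png

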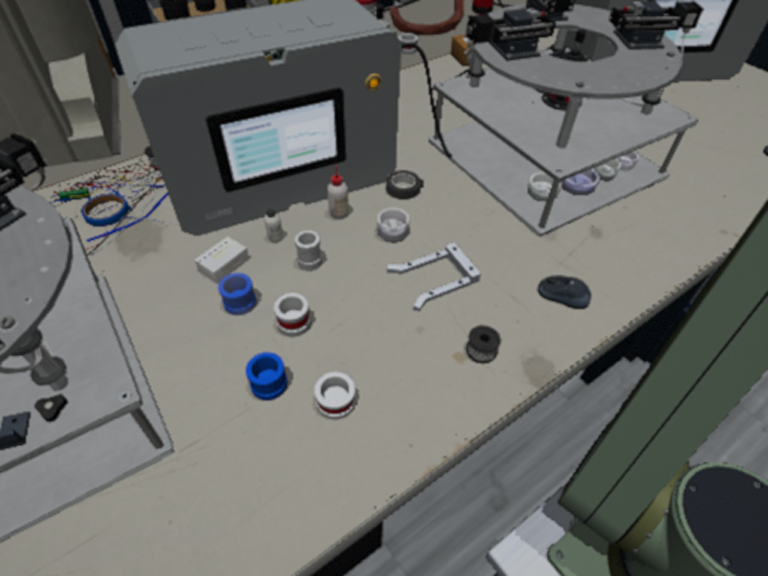

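Run:
```python
from station import manip
import numpy as np
for n in ("top","scene"):
    f=manip.grab_frame(n)
    for t in ("channel","wide_cup","mid_cup","slim_cup","spool","resin_cup","mouse"):
        for d in manip.trace(t,n)[:3]:
            r,c=np.nonzero(d["pixels"]); 
            if len(r): print(n,t,round(d["conf"],2),np.round(d["centre"],1),c.min(),c.max(),r.min(),r.max())
```

```text
top channel 0.96 [316.3 205.2] 263 329 171 223
top wide_cup 0.8 [167.5 244.9] 154 184 233 259
top mid_cup 0.84 [161.7 134.1] 147 176 119 148
top mid_cup 0.8 [181.9 168.8] 168 196 161 186
top mid_cup 0.6 [138.  206.9] 125 156 195 221
top slim_cup 0.7 [225.8 129.1] 214 235 114 141
top spool 0.85 [277.5 274.6] 267 290 263 287
top resin_cup 0.89 [301.5 137.1] 287 315 124 153
top mouse 0.82 [371.1 272.9] 352 385 254 294
scene channel 0.8 [301.5 176.9] 259 320 162 205
scene channel 0.56 [378.7 191.9] 358 393 183 206
scene wide_cup 0.64 [222.3 267.2] 211 237 248 278
scene mid_cup 0.86 [192.5 206.7] 183 207 195 223
scene mid_cup 0.83 [176.6 251.1] 164 191 235 266
scene mid_cup 0.63 [157.3 193.9] 146 171 182 209
scene slim_cup 0.83 [206.5 165.4] 197 214 153 179
scene spool 0.78 [322.9 231.4] 311 333 217 241
scene resin_cup 0.57 [261.4 147.9] 251 273 138 161
scene mouse 0.87 [381.8 193.8] 359 393 183 206
```

Top view (768x576): the channel opens to the left, with its stop at about (485,305). The wide cup is at (254,369) and the steel mid cup at (273,260). The blue look-alikes are at (242,200) and (212,312).

Run:
```python
from station import manip
import cv2, numpy as np
f=manip.grab_frame("top"); np.save("top.npy",f["pixels"])
p=f["pixels"][:,:,::-1]
a=p[168:228,258:334]; b=p[155:265,120:210]
cv2.imwrite("pics/ch.png",cv2.resize(a,None,fx=10,fy=10,interpolation=cv2.INTER_CUBIC)[:600])
cv2.imwrite("pics/cups.png",cv2.resize(b,None,fx=5,fy=5,interpolation=cv2.INTER_CUBIC))
```

```text
(no output)
```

View pics/ch.png

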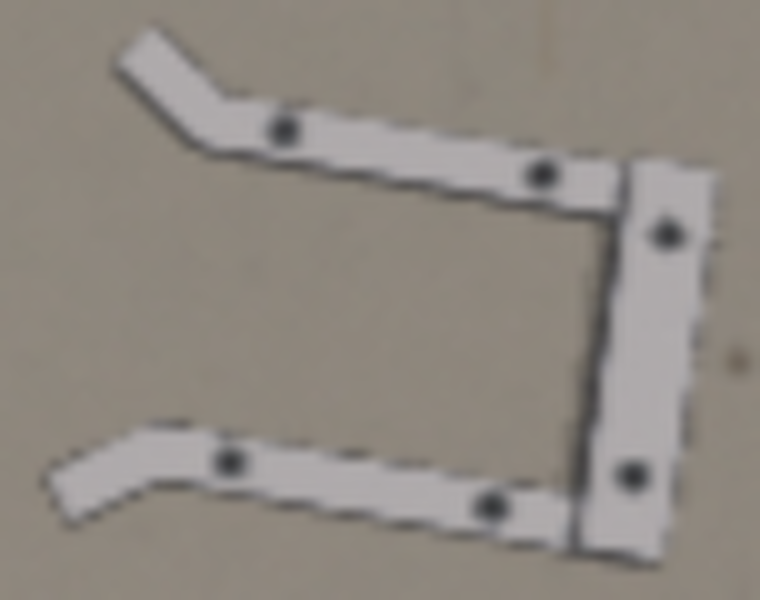

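View pics/cups.png

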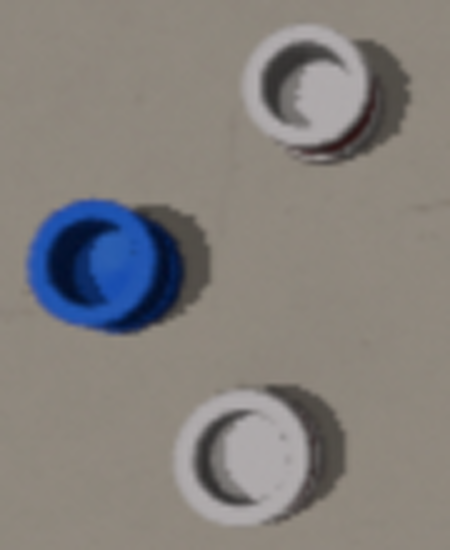

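```bash
cat > h.py <<'E'
import numpy as np
from scipy.optimize import least_squares
def proj(f,P):
    T=np.linalg.inv(f["cam_to_world"]);q=(np.asarray(P)@T[:3,:3].T+T[:3,3])@f["K"].T
    return q[:,:2]/q[:,2:]
def back(f,uv,z):
    C=f["cam_to_world"];d=C[:3,:3]@np.linalg.inv(f["K"])@np.array([uv[0],uv[1],1.]);return C[:3,3]+d*(z-C[2,3])/d[2]
E
python3 - <<'E'
from station import manip
from h import *
f=manip.grab_frame("top")
L=np.array([[49,-22,24],[-49,-22,24],[49,0,24],[-49,0,24],[35,105,12],[-35,105,12],[52.5,130,12],[-52.5,130,12]])/1000
I=np.array([[717,172],[660,562],[628,160],[580,545],[210,152],[150,425],[118,62],[47,480]])
I=(I+.5)/10-.5+[258,168]
def W(p):
    c,s=np.cos(p[2]),np.sin(p[2]);return np.c_[p[0]+c*L[:,0]-s*L[:,1],p[1]+s*L[:,0]+c*L[:,1],L[:,2]]
r=least_squares(lambda p:(proj(f,W(p))-I).ravel(),[.45,-.15,-.1])
print(r.x,np.degrees(r.x[2]));print(r.fun.reshape(-1,2).round(2))
ch=r.x;np.save("ch.npy",ch)
c,s=np.cos(ch[2]),np.sin(ch[2]);
M=np.array([[c,s],[-s,c]])
def cl(w):return M@(w[:2]-ch[:2])
for n,box,h,rad in (("wide",(174,310,390,525),.04,.032),("mid",(242,371,25,152),.052,.03)):
    b=(np.array(box)+.5)/5-.5+np.array([120,120,155,155])
    a=np.linspace(0,2*np.pi,73)
    def res(p):
        q=proj(f,np.c_[p[0]+rad*np.cos(a),p[1]+rad*np.sin(a),0*a+h]);return [q[:,0].min()-b[0],q[:,0].max()-b[1],q[:,1].min()-b[2],q[:,1].max()-b[3]]
    g=least_squares(res,[.4,.2]);print(n,g.x,np.round(g.fun,2),"in ch",cl(g.x))
for n,uv,h in (("spool",(278.5,274.6),.038),("resin",(301.5,138.5),.04),("slim",(225,125),.066),("mouse",(369,273.5),.02),("blue1",(161,133),.052),("blue2",(140,207),.052)):
    w=back(f,uv,h);print(n,w.round(3),cl(w).round(3))
E
```

```text
[ 0.56369951 -0.15264099 -0.15628292] -8.954351503966468
[[ 0.54 -0.04]
 [ 0.68  0.32]
 [ 0.59 -0.35]
 [-0.32  0.47]
 [-0.99 -0.32]
 [ 0.46 -0.06]
 [-0.54  0.21]
 [-0.44 -0.3 ]]
wide [0.45424038 0.20308262] [-0.12  0.12 -0.35  0.34] in ch [-0.16349261  0.33435125]
mid [0.62817153 0.17873597] [ 0.28 -0.28  0.37 -0.36] in ch [0.01210828 0.33737327]
spool [ 0.392 -0.056  0.038] [-0.184  0.069]
resin [ 0.72  -0.111  0.04 ] [0.148 0.066]
slim [0.742 0.076 0.066] [0.141 0.254]
mouse [ 0.396 -0.272  0.02 ] [-0.147 -0.144]
blue1 [0.724 0.231 0.052] [0.099 0.404]
blue2 [0.544 0.27  0.052] [-0.086  0.415]
```

>>> move_arm(
  delta_pos=[
    [0.28,0.36,0],
    [0.28,0.36,0],
    [0.28,0.36,0],
    [0.28,0.36,0],
    [0.28,0.36,0],
    [0.28,0.36,0],
    [0.28,0.36,0],
    [0.28,0.36,0],
    [0.28,0.36,0],
    [0.2785,0.805,0],
    [0.2785,0.805,0],
    [0.2785,0.805,0],
    [0.2785,0.805,0],
    [0.2785,0.805,0],
    [0.2785,0.805,0],
    [0.2785,0.805,0],
    [0.2785,0.805,0],
    [0.2785,0.805,0],
    [0.2785,0.805,0],
    [0.2785,0.805,0],
  ],
  turn=[
    [0,0,60],
    [0,0,60],
    [0,0,60],
    [0,0,60],
    [0,0,60],
    [0,0,60],
    [0,0,60],
    [0,0,60],
    [0,0,60],
    [0,0,120.3],
    [0,0,120.3],
    [0,0,120.3],
    [0,0,120.3],
    [0,0,120.3],
    [0,0,120.3],
    [0,0,120.3],
    [0,0,120.3],
    [0,0,120.3],
    [0,0,120.3],
    [0,0,120.3],
  ],
  gripper=[0.53,0.53,0.53,0.53,0.53,0.53,0.53,0.53,0.53,0.53,0.53,0.53,0.53,0.53,0.53,0.53,0.53,0.53,0.53,0.53],
)

```text
time_s: 3.05
tool_pos: [0.4119, 0.2464, 0.2311]
tcp_rot: [0.391, 0.92, -0.0, -0.0]
wrist_force: [-0.7, -0.7, -0.6]
width: 0.0401
```

>>> move_arm(
  delta_pos=[
    [0,0,-0.05],
    [0,0,-0.1],
    [0,0,-0.14],
    [0,0,-0.14],
  ],
  turn=[
    [0,0,0],
    [0,0,0],
    [0,0,0],
    [0,0,0],
  ],
  gripper=[0.53,0.53,0.53,0.53],
)

```text
time_s: 3.45
tool_pos: [0.4088, 0.242, 0.0873]
tcp_rot: [0.394, 0.919, -0.005, -0.003]
wrist_force: [-0.9, -0.4, 0.2]
width: 0.0399
```

```bash
cat > look.py <<'E'
import sys,cv2
from station import manip
from h import *
for n in sys.argv[2:]:
    f=manip.grab_frame(n); cv2.imwrite(f"pics/{n}{sys.argv[1]}.png",cv2.resize(f["pixels"][:,:,::-1],(768,576),interpolation=cv2.INTER_CUBIC))
s=manip.state();print(s["time_s"],s["tool_pos"],s["wrist_force"])
E
python3 look.py 1 wrist top
```

```text
3.55 [0.41284494 0.24476998 0.09204804] [-0.16267152  0.14022225  0.64413755]
```

View pics/wrist1.png

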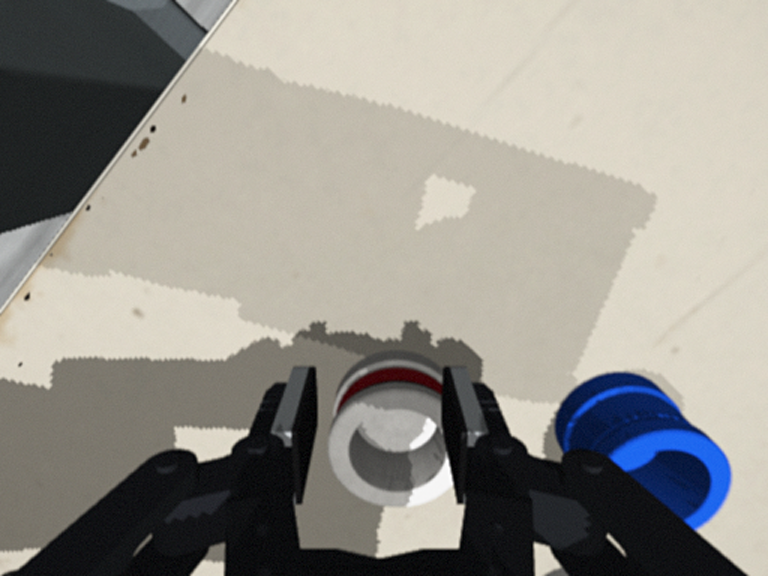

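View pics/top1.png

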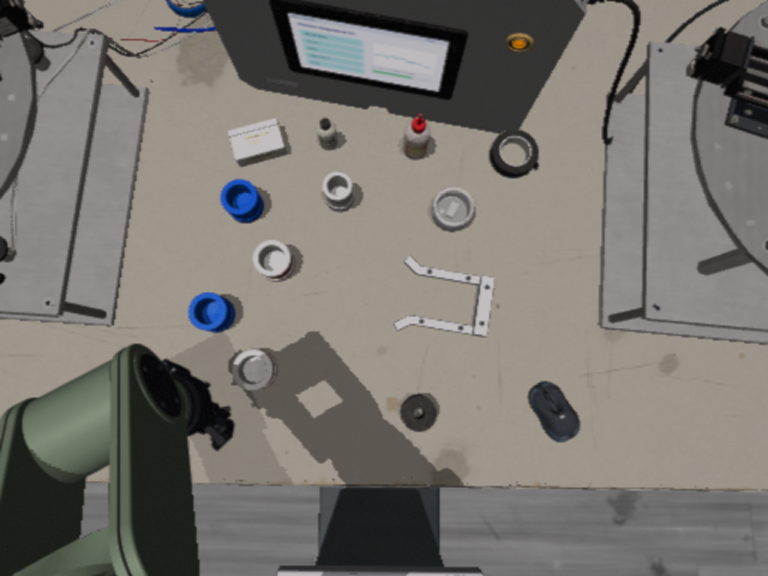

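Run:
```python
from station import manip
import cv2
from h import *
f=manip.grab_frame("wrist")
cv2.imwrite("pics/w2.png",cv2.resize(f["pixels"][200:384,150:400,::-1],None,fx=3,fy=3,interpolation=cv2.INTER_CUBIC))
print(f["cam_to_world"].round(3))
for d in manip.trace("wide_cup","wrist")[:2]:
    r,c=np.nonzero(d["pixels"]);print(d["conf"],d["centre"],c.min(),c.max(),r.min(),r.max())
for uv in ((264.5,302),):
    print(back(f,uv,.04))
print(manip.state()["tool_pos"])
```

```text
[[ 0.725  0.651  0.224  0.355]
 [ 0.689 -0.685 -0.238  0.306]
 [-0.001  0.327 -0.945  0.235]
 [ 0.     0.     0.     1.   ]]
0.85 [255.4, 281.9] 211 297 230 331
[0.46398191 0.20281173 0.04      ]
[0.41413296 0.24597824 0.09367856]
```

View pics/w2.png

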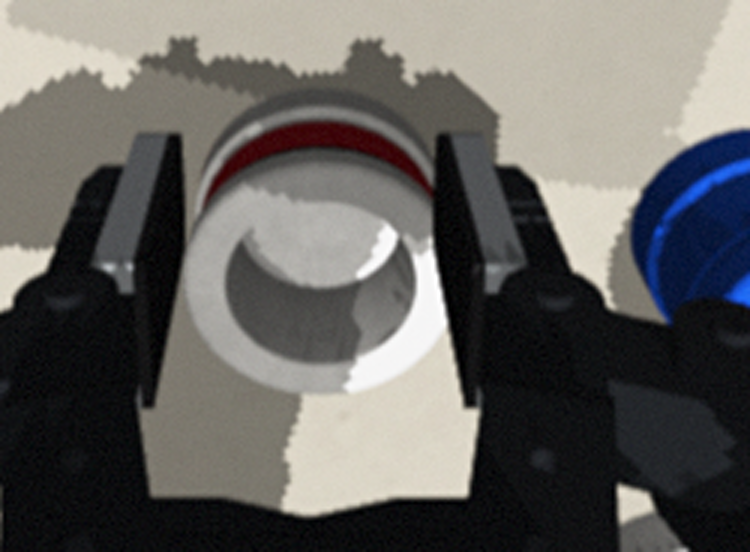

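>>> move_arm(
  delta_pos=[
    [0,0,-0.04],
    [0,0,-0.076],
    [0,0,-0.076],
    [0,0,-0.076],
    [0.0055,-0.0058,-0.076],
    [0.0097,-0.0101,-0.076],
    [0.0131,-0.0137,-0.076],
    [0.0166,-0.0173,-0.076],
    [0.0201,-0.0209,-0.076],
    [0.0242,-0.0253,-0.076],
    [0.0291,-0.0303,-0.076],
    [0.0346,-0.0361,-0.076],
    [0.0415,-0.0433,-0.076],
    [0.0484,-0.0505,-0.076],
    [0.0554,-0.0578,-0.076],
    [0.0623,-0.065,-0.076],
    [0.0692,-0.0722,-0.076],
    [0.0761,-0.0794,-0.076],
    [0.083,-0.0866,-0.076],
    [0.09,-0.0939,-0.076],
  ],
  turn=[
    [0,0,0],
    [0,0,0],
    [0,0,0],
    [0,0,0],
    [0,0,0],
    [0,0,0],
    [0,0,0],
    [0,0,0],
    [0,0,0],
    [0,0,0],
    [0,0,0],
    [0,0,0],
    [0,0,0],
    [0,0,0],
    [0,0,0],
    [0,0,0],
    [0,0,0],
    [0,0,0],
    [0,0,0],
    [0,0,0],
  ],
  gripper=[0.53,0.53,0.53,0.53,0.53,0.53,0.53,0.53,0.53,0.53,0.53,0.53,0.53,0.53,0.53,0.53,0.53,0.53,0.53,0.53],
)

```text
time_s: 5.65
tool_pos: [0.5027, 0.1512, 0.0153]
tcp_rot: [0.393, 0.92, -0.0, -0.0]
wrist_force: [-2.7, 2.6, 4.2]
width: 0.0403
```

```bash
python3 look.py 3 wrist top
```

```text
5.75 [0.5037326  0.15064327 0.01517142] [-0.99434594  0.85561151 -0.32407626]
```

View pics/wrist3.png

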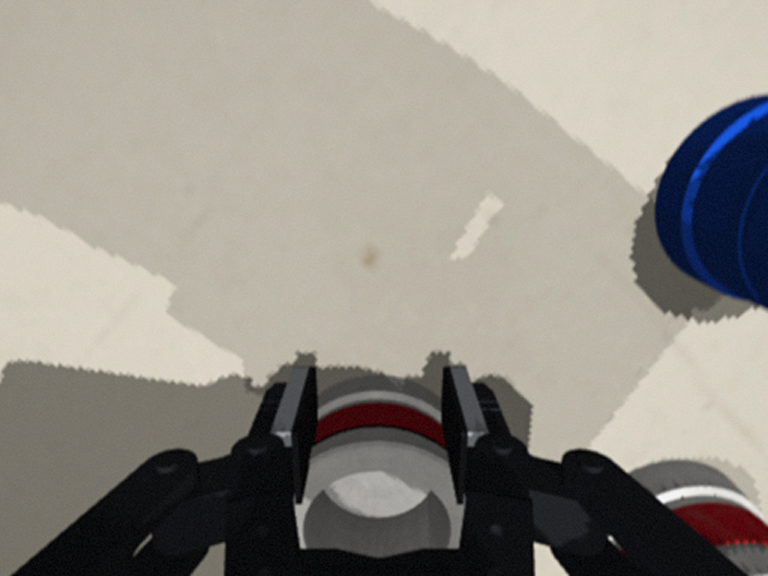

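>>> move_arm(
  delta_pos=[
    [0.0042,-0.0043,0],
    [0.0104,-0.0108,0],
    [0.0173,-0.0181,0],
    [0.0242,-0.0253,0],
    [0.0311,-0.0325,0],
    [0.0381,-0.0397,0],
    [0.045,-0.0469,0],
    [0.0519,-0.0542,0],
    [0.0588,-0.0614,0],
    [0.0637,-0.0664,0],
    [0.0671,-0.07,0],
    [0.0685,-0.0715,0],
  ],
  turn=[
    [0,0,0],
    [0,0,0],
    [0,0,0],
    [0,0,0],
    [0,0,0],
    [0,0,0],
    [0,0,0],
    [0,0,0],
    [0,0,0],
    [0,0,0],
    [0,0,0],
    [0,0,0],
  ],
  gripper=[0.53,0.53,0.53,0.53,0.53,0.53,0.53,0.53,0.53,0.53,0.53,0.53],
)

```text
time_s: 6.95
tool_pos: [0.5711, 0.08, 0.0153]
tcp_rot: [0.393, 0.92, 0.0, 0.0]
wrist_force: [-1.1, 1.3, -0.7]
width: 0.0402
```

```bash
python3 look.py 4 top scene
```

```text
7.05 [0.57105252 0.08015715 0.01538875] [-0.33684697 -0.0860256   0.38781532]
```

View pics/top4.png

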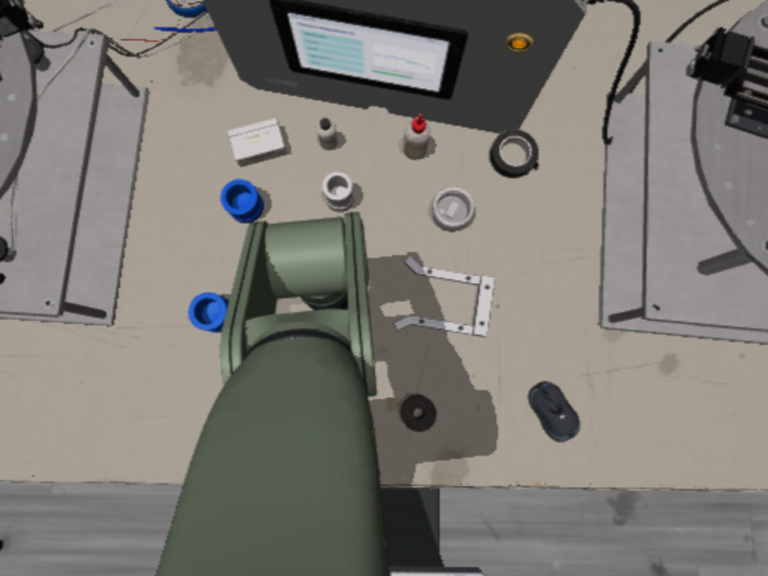

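View pics/scene4.png

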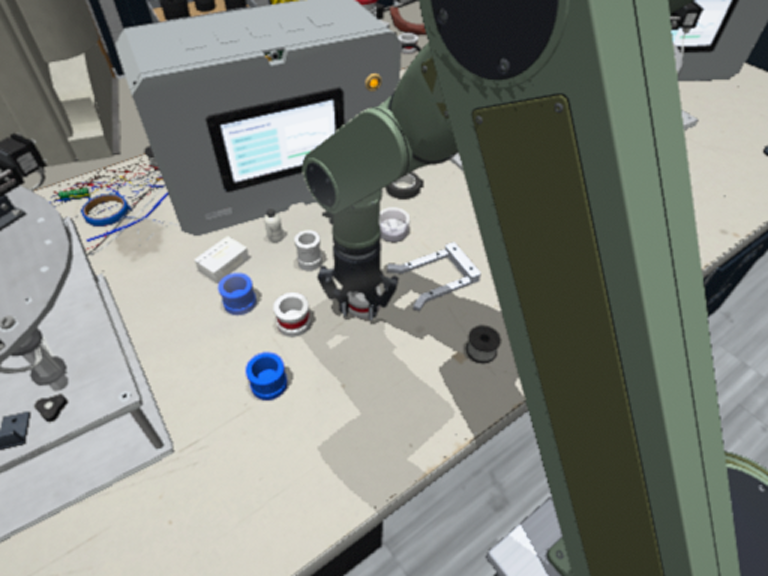

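>>> move_arm(
  delta_pos=[
    [-0.007,0.0072,0],
    [-0.014,0.0145,0],
    [-0.014,0.0145,0.04],
    [-0.014,0.0145,0.07],
    [0.005,0.019,0.07],
    [0.0333,0.0238,0.07],
    [0.0333,0.0238,0.07],
    [0.0333,0.0238,0.07],
    [0.0333,0.0238,0.07],
    [0.0333,0.0238,0.07],
    [0.0333,0.0238,0.07],
    [0.0333,0.0238,0.07],
    [0.0333,0.0238,0.07],
    [0.0333,0.0238,0.07],
  ],
  turn=[
    [0,0,0],
    [0,0,0],
    [0,0,0],
    [0,0,0],
    [0,0,-8],
    [0,0,-16],
    [0,0,-24],
    [0,0,-32],
    [0,0,-40],
    [0,0,-48],
    [0,0,-52.7],
    [0,0,-52.7],
    [0,0,-52.7],
    [0,0,-52.7],
  ],
  gripper=[0.53,0.53,0.53,0.53,0.53,0.53,0.53,0.53,0.53,0.53,0.53,0.53,0.53,0.53],
)

```text
time_s: 8.45
tool_pos: [0.6038, 0.1045, 0.0854]
tcp_rot: [0.76, 0.65, -0.0, 0.0]
wrist_force: [0.6, -0.5, -0.1]
width: 0.0403
```

```bash
python3 look.py 5 wrist
```

```text
8.5 [0.60387199 0.10440755 0.0853759 ] [ 1.29027634  0.19972718 -0.14908863]
```

View pics/wrist5.png

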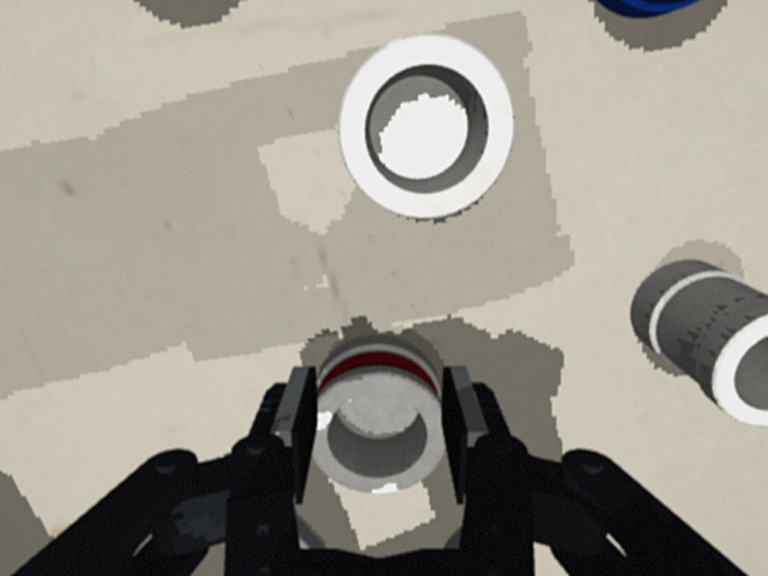

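>>> move_arm(
  delta_pos=[
    [0,0,-0.04],
    [0,0,-0.07],
    [0,0,-0.07],
    [0,0,-0.07],
    [-0.0008,-0.0049,-0.07],
    [-0.0016,-0.0099,-0.07],
    [-0.0023,-0.0148,-0.07],
    [-0.0031,-0.0198,-0.07],
    [-0.004,-0.0257,-0.07],
    [-0.0051,-0.0326,-0.07],
    [-0.0064,-0.0405,-0.07],
    [-0.0076,-0.0484,-0.07],
    [-0.0089,-0.0563,-0.07],
    [-0.0101,-0.0642,-0.07],
    [-0.0114,-0.0721,-0.07],
    [-0.0126,-0.08,-0.07],
    [-0.0138,-0.0879,-0.07],
    [-0.0148,-0.0938,-0.07],
    [-0.0156,-0.0988,-0.07],
    [-0.0159,-0.1008,-0.07],
  ],
  turn=[
    [0,0,0],
    [0,0,0],
    [0,0,0],
    [0,0,0],
    [0,0,0],
    [0,0,0],
    [0,0,0],
    [0,0,0],
    [0,0,0],
    [0,0,0],
    [0,0,0],
    [0,0,0],
    [0,0,0],
    [0,0,0],
    [0,0,0],
    [0,0,0],
    [0,0,0],
    [0,0,0],
    [0,0,0],
    [0,0,0],
  ],
  gripper=[0.53,0.53,0.53,0.53,0.53,0.53,0.53,0.53,0.53,0.53,0.53,0.53,0.53,0.53,0.53,0.53,0.53,0.53,0.53,0.53],
)

```text
time_s: 10.5
tool_pos: [0.5882, 0.0027, 0.0156]
tcp_rot: [0.76, 0.65, 0.0, 0.0]
wrist_force: [2.1, 5.2, 4.8]
width: 0.0399
```

```bash
python3 look.py 6 wrist scene
```

```text
10.6 [0.58816582 0.00258454 0.01554672] [0.15803947 3.88123824 3.88398919]
```

View pics/wrist6.png

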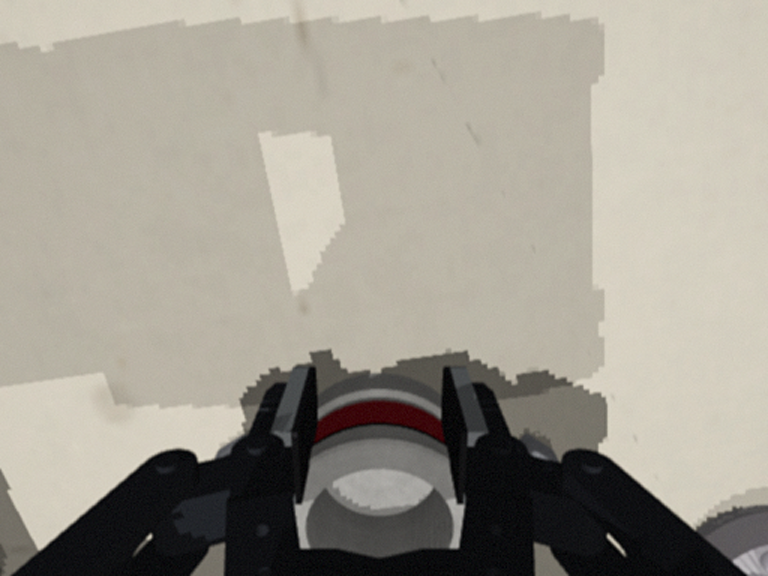

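View pics/scene6.png

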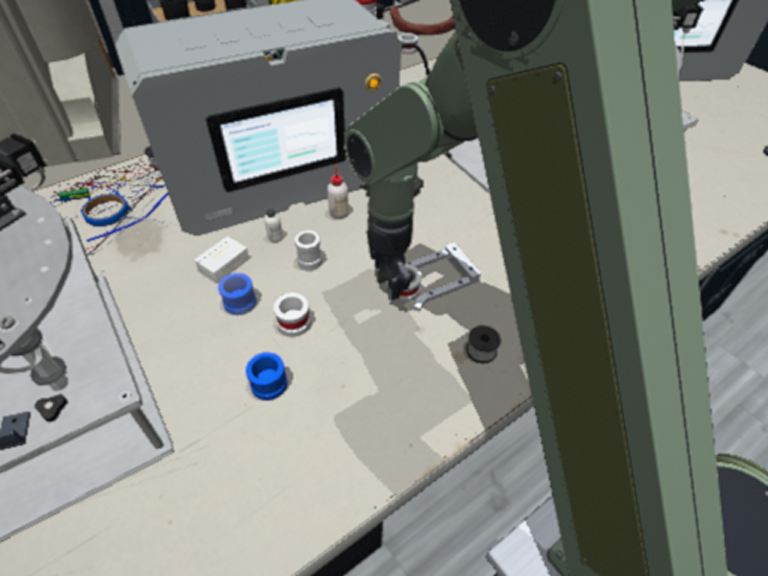

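>>> move_arm(
  delta_pos=[
    [-0.0006,-0.004,0.001],
    [-0.0014,-0.0089,0.002],
    [-0.0022,-0.0138,0.003],
  ],
  turn=[
    [0,0,0],
    [0,0,0],
    [0,0,0],
  ],
  gripper=[0.53,0.53,0.53],
)

```text
time_s: 10.9
tool_pos: [0.5849, -0.0113, 0.0176]
tcp_rot: [0.76, 0.65, -0.001, -0.001]
wrist_force: [1.0, 0.3, -0.3]
width: 0.0403
```

Run:
```python
from station import manip
import cv2,time
from h import *
f=manip.grab_frame("scene")
cv2.imwrite("pics/s7.png",cv2.resize(f["pixels"][150:220,230:340,::-1],None,fx=7,fy=7,interpolation=cv2.INTER_CUBIC))
s=manip.state();print(s["tool_pos"],s["wrist_force"],s["ft_torque"])
```

```text
[ 0.58499832 -0.01200457  0.01788128] [-0.09587285 -0.27531043 -0.53794091] [-0.00753092  0.04793082 -0.01695345]
```

View pics/s7.png

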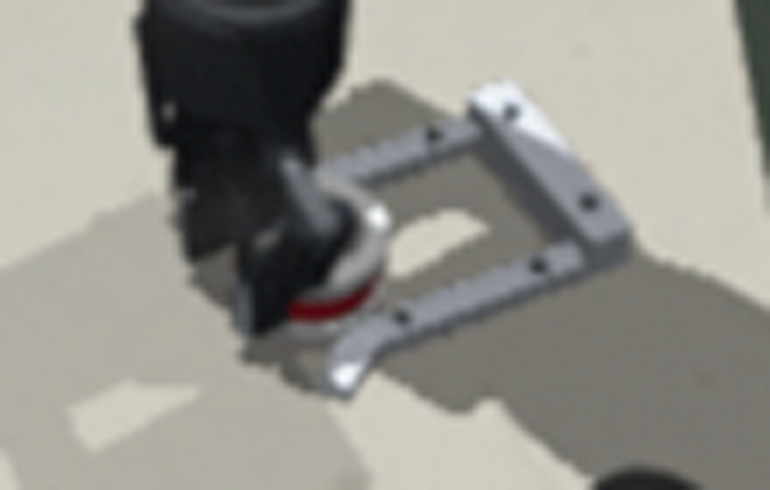

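>>> move_arm(
  delta_pos=[
    [-0.0006,-0.004,0],
    [-0.0014,-0.0089,0],
    [-0.0023,-0.0148,0],
    [-0.0033,-0.0207,0],
    [-0.0042,-0.0267,0],
    [-0.0051,-0.0326,0],
    [-0.0061,-0.0385,0],
    [-0.007,-0.0445,0],
    [-0.0078,-0.0494,0],
    [-0.0082,-0.0523,0],
    [-0.0086,-0.0543,0],
  ],
  turn=[
    [0,0,0],
    [0,0,0],
    [0,0,0],
    [0,0,0],
    [0,0,0],
    [0,0,0],
    [0,0,0],
    [0,0,0],
    [0,0,0],
    [0,0,0],
    [0,0,0],
  ],
  gripper=[0.53,0.53,0.53,0.53,0.53,0.53,0.53,0.53,0.53,0.53,0.53],
)

```text
time_s: 12.05
tool_pos: [0.5774, -0.065, 0.0184]
tcp_rot: [0.76, 0.65, 0.0, 0.0]
wrist_force: [-0.4, 1.4, -0.8]
width: 0.0396
```

```bash
cat > s.py <<'E'
import sys,cv2
from station import manip
f=manip.grab_frame("scene")
cv2.imwrite(f"pics/s{sys.argv[1]}.png",cv2.resize(f["pixels"][150:220,230:340,::-1],None,fx=7,fy=7,interpolation=cv2.INTER_CUBIC))
s=manip.state();print(s["time_s"],s["tool_pos"],s["wrist_force"])
E
python3 s.py 8
```

```text
12.1 [ 0.5773111  -0.06518945  0.0183682 ] [-0.35106117  0.74703145 -0.20054403]
```

View pics/s8.png

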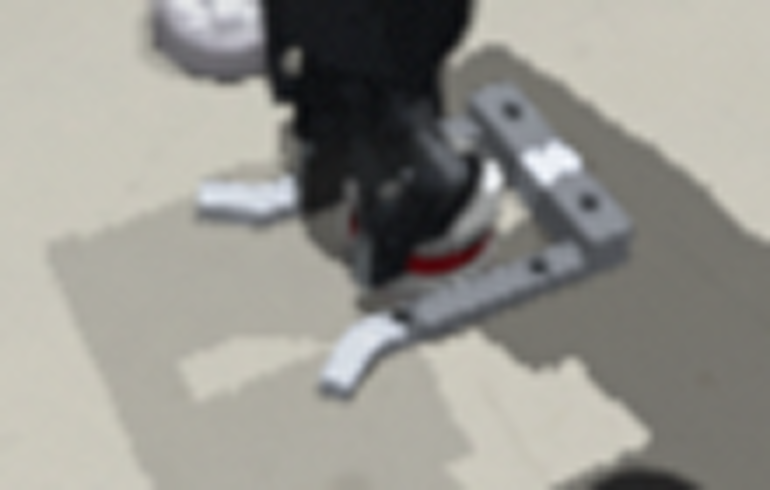

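>>> move_arm(
  delta_pos=[
    [-0.0005,-0.003,0],
    [-0.0011,-0.0069,0],
    [-0.0017,-0.0109,0],
    [-0.0022,-0.0138,0],
    [-0.0025,-0.0158,0],
  ],
  turn=[
    [0,0,0],
    [0,0,0],
    [0,0,0],
    [0,0,0],
    [0,0,0],
  ],
  gripper=[0.53,0.53,0.53,0.53,0.53],
)

```text
time_s: 12.6
tool_pos: [0.5748, -0.0809, 0.0184]
tcp_rot: [0.76, 0.65, 0.0, 0.0]
wrist_force: [0.4, 1.4, -0.8]
width: 0.04
```

>>> move_arm(
  delta_pos=[
    [-0.0002,-0.001,0],
    [-0.0003,-0.002,0],
  ],
  turn=[
    [0,0,0],
    [0,0,0],
  ],
  gripper=[0.53,0.53],
)

```text
time_s: 12.8
tool_pos: [0.5746, -0.0826, 0.0184]
tcp_rot: [0.76, 0.65, 0.0, 0.0]
wrist_force: [-0.2, 1.1, -0.4]
width: 0.0404
```

```bash
python3 s.py 9
```

```text
12.85 [ 0.57451856 -0.08272039  0.01832756] [ 0.86674326  1.28226472 -0.64927411]
```

View pics/s9.png

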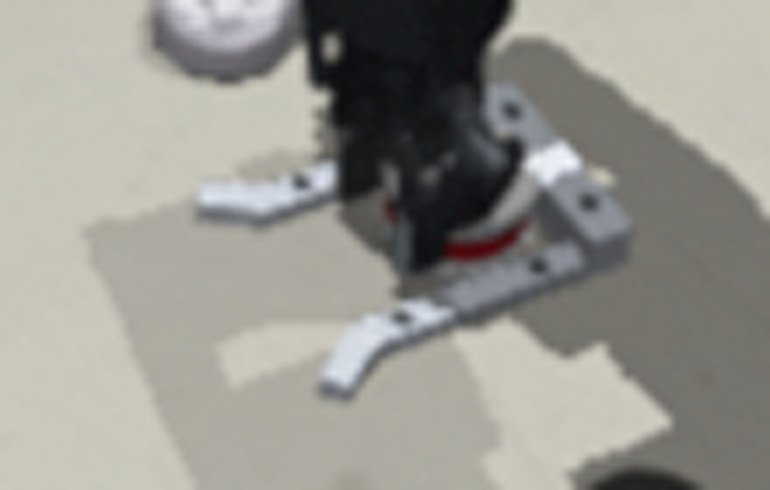

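>>> move_arm(
  delta_pos=[
    [-0.0002,-0.001,0],
    [-0.0003,-0.002,0],
  ],
  turn=[
    [0,0,0],
    [0,0,0],
  ],
  gripper=[0.53,0.53],
)

```text
time_s: 13.05
tool_pos: [0.5743, -0.0845, 0.0184]
tcp_rot: [0.76, 0.65, 0.0, 0.0]
wrist_force: [0.3, 0.9, -0.9]
width: 0.0398
```

>>> move_arm(
  delta_pos=[
    [-0.0001,-0.0008,0],
    [-0.0002,-0.0015,0],
  ],
  turn=[
    [0,0,0],
    [0,0,0],
  ],
  gripper=[0.53,0.53],
)

```text
time_s: 13.25
tool_pos: [0.5741, -0.0861, 0.0183]
tcp_rot: [0.76, 0.65, 0.0, 0.0]
wrist_force: [0.7, 1.3, -1.6]
width: 0.0402
```

>>> move_arm(
  delta_pos=[
    [-0.0001,-0.0005,0],
    [-0.0002,-0.001,0],
    [-0.0002,-0.001,0],
  ],
  turn=[
    [0,0,0],
    [0,0,0],
    [0,0,0],
  ],
  gripper=[0.53,0.53,0.53],
)

```text
time_s: 13.55
tool_pos: [0.5739, -0.0866, 0.0183]
tcp_rot: [0.76, 0.65, 0.0, -0.0]
wrist_force: [0.7, 4.3, 0.2]
width: 0.0401
```

>>> move_arm(
  delta_pos=[
    [-0.0001,-0.0005,0],
    [-0.0002,-0.001,0],
    [-0.0002,-0.001,0],
  ],
  turn=[
    [0,0,0],
    [0,0,0],
    [0,0,0],
  ],
  gripper=[0.53,0.53,0.53],
)

```text
time_s: 13.85
tool_pos: [0.574, -0.087, 0.0184]
tcp_rot: [0.76, 0.65, 0.001, -0.0]
wrist_force: [1.1, 7.0, -0.1]
width: 0.0401
```

```bash
python3 s.py 10
```

```text
13.9 [ 0.57395605 -0.08697889  0.01842318] [1.40832137 6.62868457 0.50966324]
```

View pics/s10.png

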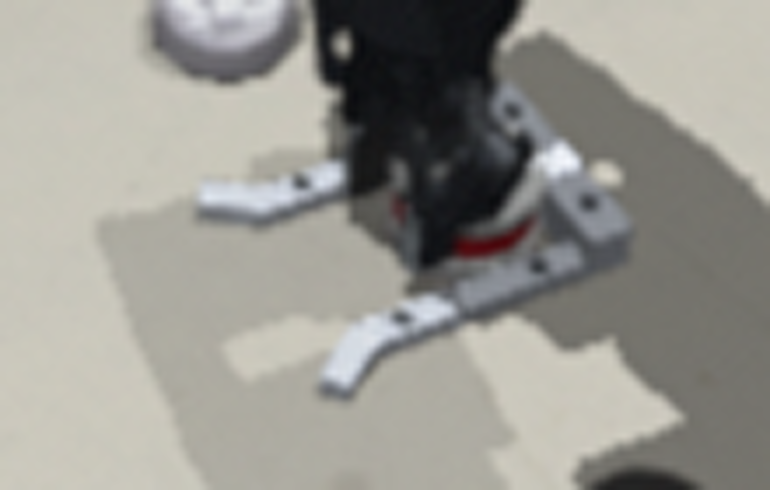

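>>> move_arm(
  delta_pos=[
    [0.0008,0.005,0],
    [0.0024,0.015,0],
    [0.0047,0.03,0],
    [0.0047,0.03,0.04],
    [0.0047,0.03,0.08],
    [0.012,0.07,0.1],
    [0.0209,0.115,0.1],
    [0.0299,0.16,0.1],
    [0.0388,0.205,0.1],
    [0.0478,0.25,0.1],
    [0.0557,0.285,0.1],
    [0.0613,0.3095,0.1],
    [0.0613,0.3095,0.1],
    [0.0613,0.3095,0.1],
  ],
  turn=[
    [0,0,0],
    [0,0,0],
    [0,0,0],
    [0,0,0],
    [0,0,0],
    [0,0,0],
    [0,0,0],
    [0,0,0],
    [0,0,0],
    [0,0,0],
    [0,0,0],
    [0,0,0],
    [0,0,0],
    [0,0,0],
  ],
  gripper=[0.53,0.53,0.53,0.53,0.53,0.53,0.53,0.53,0.53,0.53,0.53,0.53,0.53,0.53],
)

```text
time_s: 15.3
tool_pos: [0.6344, 0.2222, 0.118]
tcp_rot: [0.76, 0.651, -0.001, 0.0]
wrist_force: [0.5, -0.8, -0.1]
width: 0.0398
```

```bash
python3 look.py 11 wrist top scene
```

```text
15.45 [0.63465915 0.22046663 0.1183536 ] [0.11146422 0.14568882 0.40356939]
```

View pics/wrist11.png

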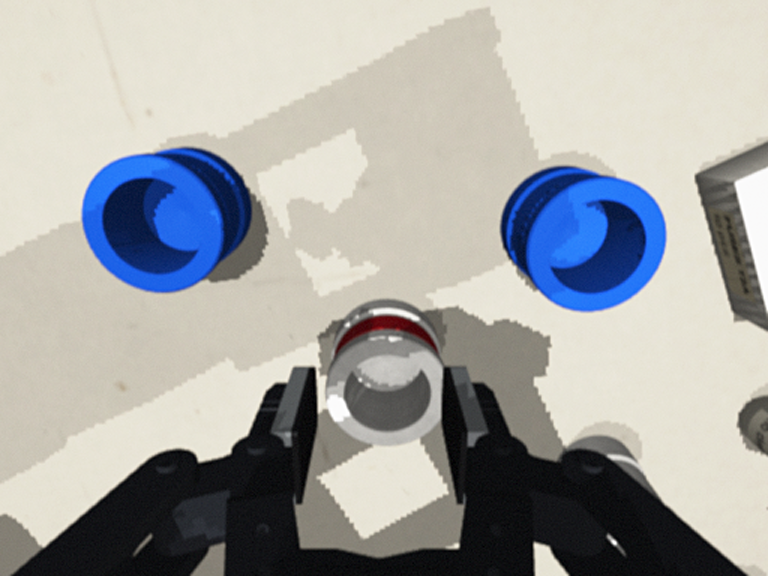

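View pics/top11.png

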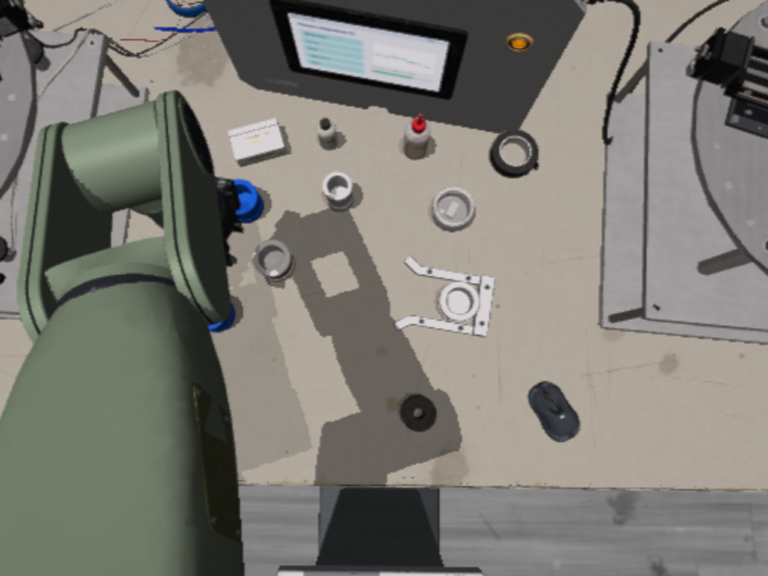

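View pics/scene11.png

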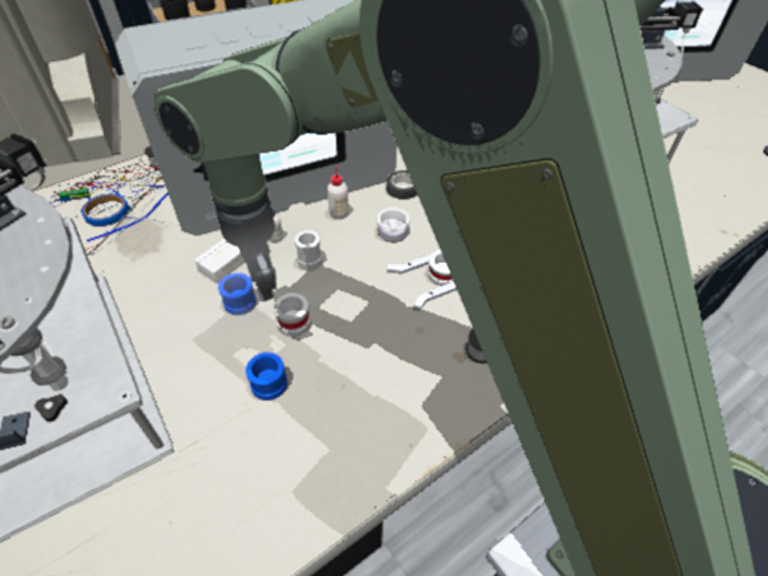

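Run:
```python
from station import manip
import cv2
from h import *
f=manip.grab_frame("wrist");s=manip.state()
ch=np.load("ch.npy");c,sn=np.cos(ch[2]),np.sin(ch[2]);M=np.array([[c,sn],[-sn,c]])
a=np.linspace(0,2*np.pi,73)
def ring(p,h,rad=.03):return proj(f,np.c_[p[0]+rad*np.cos(a),p[1]+rad*np.sin(a),0*a+h])
q=lambda p:ring(p,.052)
# mid: left 326, bottom 446 (768-scale)
g=least_squares(lambda p:[q(p)[:,0].min()-326/1.5,q(p)[:,1].max()-446/1.5],[.63,.18])
print("mid",g.x,M@(g.x-ch[:2]),q(g.x)[:,0].max()*1.5)
for b in ((83,222,153,293),(525,666,178,311)):
    g=least_squares(lambda p:[q(p)[:,0].min()-b[0]/1.5,q(p)[:,0].max()-b[1]/1.5,q(p)[:,1].min()-b[2]/1.5,q(p)[:,1].max()-b[3]/1.5],[.63,.25])
    print("blue",g.x,M@(g.x-ch[:2]),g.fun)
print("tcp",s["tool_pos"],M@(s["tool_pos"][:2]-ch[:2]))
f=manip.grab_frame("top");p=f["pixels"][168:228,258:334,::-1]
cv2.imwrite("pics/ch12.png",cv2.resize(p,None,fx=10,fy=10,interpolation=cv2.INTER_CUBIC))
```

```text
mid [0.63216241 0.17764507] [0.01622032 0.33691684] 450.9511647817885
blue [0.5453159 0.2742923] [-0.08461067  0.41886875] [-1.0466731   1.06045633  0.47292556 -0.45923095]
blue [0.73144251 0.23493839] [0.10537289 0.4089646 ] [ 0.27440821 -0.27155283 -0.55008254  0.63173656]
tcp [0.63475444 0.22034111 0.11843089] [0.01213522 0.37949597]
```

View pics/ch12.png

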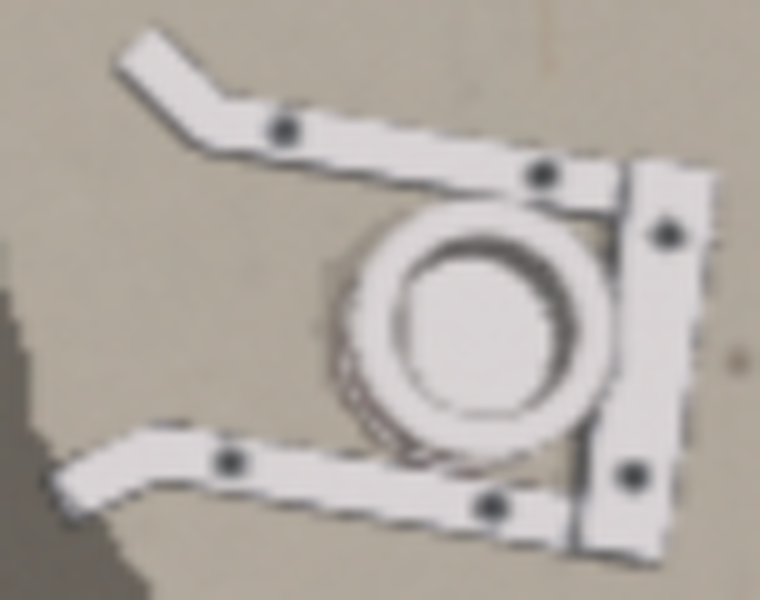

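Run:
```python
import numpy as np
for dy in (5,10,15,20,26,33,41,49,57,65,73,81,89,97,105,113):
    dx=-14*max(0,dy-20)/93; dy=-dy
    print([round(.0026+(.9878*dx+.1556*dy)/1000,4),round(.0037+(-.1556*dx+.9878*dy)/1000,4),-.096],end=", ")
```

```text
[0.0018, -0.0012, -0.096], [0.001, -0.0062, -0.096], [0.0003, -0.0111, -0.096], [-0.0005, -0.0161, -0.096], [-0.0023, -0.0218, -0.096], [-0.0045, -0.0286, -0.096], [-0.0069, -0.0363, -0.096], [-0.0093, -0.044, -0.096], [-0.0118, -0.0517, -0.096], [-0.0142, -0.0595, -0.096], [-0.0166, -0.0672, -0.096], [-0.0191, -0.0749, -0.096], [-0.0215, -0.0826, -0.096], [-0.0239, -0.0903, -0.096], [-0.0264, -0.098, -0.096], [-0.0288, -0.1057, -0.096],
```

>>> move_arm(
  delta_pos=[
    [0.0026,0.0037,-0.045],
    [0.0026,0.0037,-0.09],
    [0.0026,0.0037,-0.096],
    [0.0026,0.0037,-0.096],
    [0.0018,-0.0012,-0.096],
    [0.001,-0.0062,-0.096],
    [0.0003,-0.0111,-0.096],
    [-0.0005,-0.0161,-0.096],
    [-0.0023,-0.0218,-0.096],
    [-0.0045,-0.0286,-0.096],
    [-0.0069,-0.0363,-0.096],
    [-0.0093,-0.044,-0.096],
    [-0.0118,-0.0517,-0.096],
    [-0.0142,-0.0595,-0.096],
    [-0.0166,-0.0672,-0.096],
    [-0.0191,-0.0749,-0.096],
    [-0.0215,-0.0826,-0.096],
    [-0.0239,-0.0903,-0.096],
    [-0.0264,-0.098,-0.096],
    [-0.0288,-0.1057,-0.096],
  ],
  turn=[
    [0,0,0],
    [0,0,0],
    [0,0,0],
    [0,0,0],
    [0,0,0],
    [0,0,0],
    [0,0,0],
    [0,0,0],
    [0,0,0],
    [0,0,0],
    [0,0,0],
    [0,0,0],
    [0,0,0],
    [0,0,0],
    [0,0,0],
    [0,0,0],
    [0,0,0],
    [0,0,0],
    [0,0,0],
    [0,0,0],
  ],
  gripper=[0.53,0.53,0.53,0.53,0.53,0.53,0.53,0.53,0.53,0.53,0.53,0.53,0.53,0.53,0.53,0.53,0.53,0.53,0.53,0.53],
)

```text
time_s: 17.55
tool_pos: [0.6059, 0.1151, 0.0224]
tcp_rot: [0.76, 0.65, 0.0, 0.0]
wrist_force: [0.7, 4.4, 4.3]
width: 0.0402
```

```bash
python3 look.py 13 wrist scene; python3 -c "
import numpy as np
from station import manip
ch=np.load('ch.npy');c,s=np.cos(ch[2]),np.sin(ch[2]);print(np.array([[c,s],[-s,c]])@(manip.state()['tool_pos'][:2]-ch[:2]))"
```

```text
17.65 [0.60517527 0.11403576 0.02184576] [1.70628972 0.81715634 0.14257655]
[-0.00053729  0.26988227]
```

View pics/wrist13.png

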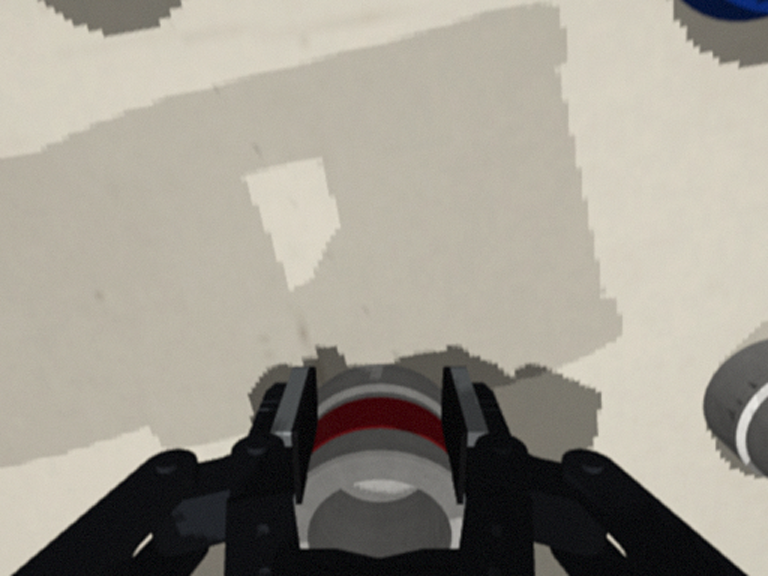

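View pics/scene13.png

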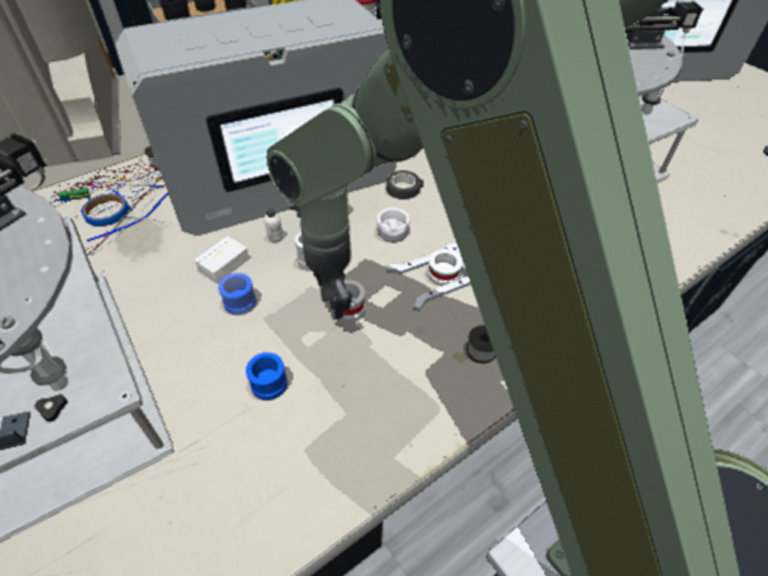

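>>> move_arm(
  delta_pos=[
    [-0.0006,-0.004,0],
    [-0.0016,-0.0099,0],
    [-0.0028,-0.0178,0],
    [-0.004,-0.0257,0],
    [-0.0053,-0.0336,0],
    [-0.0065,-0.0415,0],
    [-0.0078,-0.0494,0],
    [-0.009,-0.0573,0],
    [-0.0103,-0.0652,0],
    [-0.0115,-0.0731,0],
    [-0.0128,-0.081,0],
    [-0.014,-0.0889,0],
    [-0.0152,-0.0968,0],
    [-0.0165,-0.1047,0],
    [-0.0176,-0.1116,0],
    [-0.0185,-0.1175,0],
    [-0.0191,-0.1215,0],
    [-0.0196,-0.1245,0],
  ],
  turn=[
    [0,0,0],
    [0,0,0],
    [0,0,0],
    [0,0,0],
    [0,0,0],
    [0,0,0],
    [0,0,0],
    [0,0,0],
    [0,0,0],
    [0,0,0],
    [0,0,0],
    [0,0,0],
    [0,0,0],
    [0,0,0],
    [0,0,0],
    [0,0,0],
    [0,0,0],
    [0,0,0],
  ],
  gripper=[0.53,0.53,0.53,0.53,0.53,0.53,0.53,0.53,0.53,0.53,0.53,0.53,0.53,0.53,0.53,0.53,0.53,0.53],
)

```text
time_s: 19.45
tool_pos: [0.5866, -0.009, 0.0223]
tcp_rot: [0.76, 0.65, 0.0, 0.0]
wrist_force: [0.4, 0.6, 0.1]
width: 0.0406
```

```bash
python3 s.py 14
```

```text
19.5 [ 0.58648462 -0.0093744   0.02233442] [-0.20035841 -0.46559319 -0.90069611]
```

View pics/s14.png

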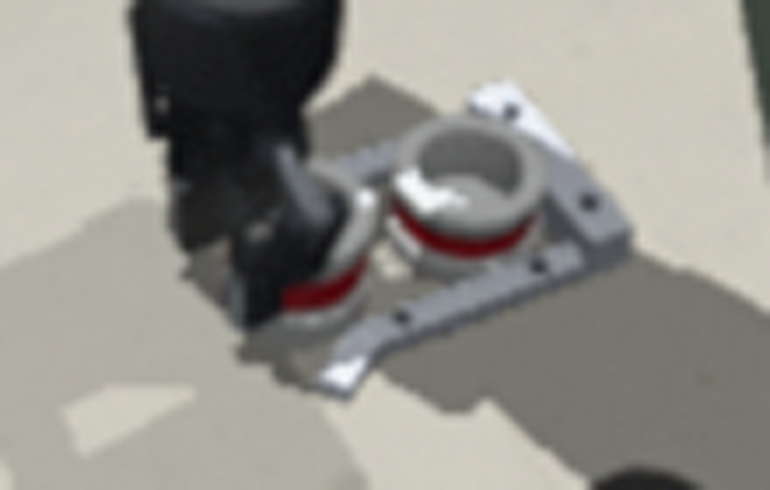

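>>> move_arm(
  delta_pos=[
    [-0.0005,-0.003,0],
    [-0.0011,-0.0069,0],
    [-0.0016,-0.0104,0],
    [-0.002,-0.0129,0],
    [-0.0023,-0.0143,0],
  ],
  turn=[
    [0,0,0],
    [0,0,0],
    [0,0,0],
    [0,0,0],
    [0,0,0],
  ],
  gripper=[0.53,0.53,0.53,0.53,0.53],
)

```text
time_s: 20.0
tool_pos: [0.5843, -0.0233, 0.0224]
tcp_rot: [0.76, 0.65, 0.0, 0.0]
wrist_force: [0.8, 0.6, -0.4]
width: 0.04
```

>>> move_arm(
  delta_pos=[
    [-0.0001,-0.0007,0],
    [-0.0002,-0.0015,0],
    [-0.0003,-0.002,0],
  ],
  turn=[
    [0,0,0],
    [0,0,0],
    [0,0,0],
  ],
  gripper=[0.53,0.53,0.53],
)

```text
time_s: 20.3
tool_pos: [0.584, -0.025, 0.0224]
tcp_rot: [0.76, 0.65, 0.0, 0.0]
wrist_force: [0.4, 0.9, 0.4]
width: 0.0405
```

>>> move_arm(
  delta_pos=[
    [-0.0001,-0.0005,0],
    [-0.0002,-0.001,0],
    [-0.0002,-0.0015,0],
  ],
  turn=[
    [0,0,0],
    [0,0,0],
    [0,0,0],
  ],
  gripper=[0.53,0.53,0.53],
)

```text
time_s: 20.6
tool_pos: [0.5838, -0.0265, 0.0224]
tcp_rot: [0.76, 0.65, 0.0, 0.0]
wrist_force: [0.2, 2.1, 0.3]
width: 0.0401
```

```bash
python3 s.py 15
```

```text
20.65 [ 0.58373697 -0.0265823   0.02231495] [0.74032137 0.84997924 0.51514796]
```

View pics/s15.png

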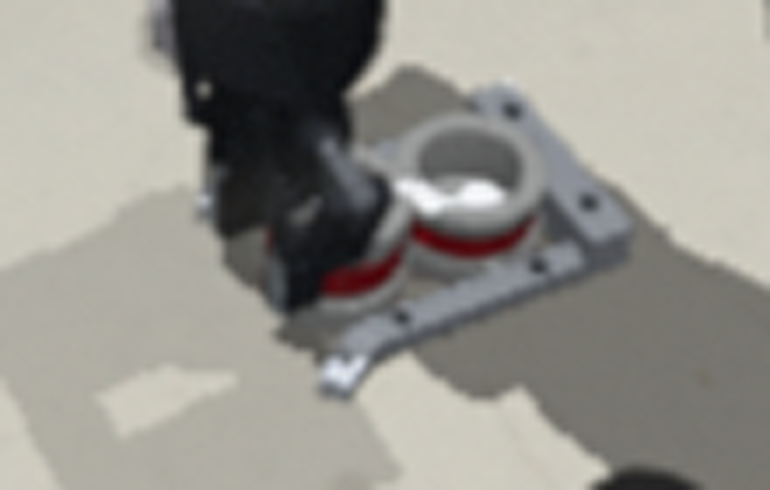

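>>> move_arm(
  delta_pos=[
    [-0.0001,-0.0005,0],
    [-0.0002,-0.001,0],
    [-0.0002,-0.0015,0],
  ],
  turn=[
    [0,0,0],
    [0,0,0],
    [0,0,0],
  ],
  gripper=[0.53,0.53,0.53],
)

```text
time_s: 20.95
tool_pos: [0.5836, -0.0279, 0.0224]
tcp_rot: [0.76, 0.65, 0.0, -0.0]
wrist_force: [0.3, 2.2, -0.3]
width: 0.0398
```

>>> move_arm(
  delta_pos=[
    [-0.0001,-0.0005,0],
    [-0.0002,-0.001,0],
    [-0.0002,-0.001,0],
  ],
  turn=[
    [0,0,0],
    [0,0,0],
    [0,0,0],
  ],
  gripper=[0.53,0.53,0.53],
)

```text
time_s: 21.25
tool_pos: [0.5835, -0.0282, 0.0225]
tcp_rot: [0.76, 0.65, 0.001, -0.0]
wrist_force: [1.0, 5.7, 1.4]
width: 0.0402
```

>>> move_arm(
  delta_pos=[
    [-0.0001,-0.0005,0],
    [-0.0001,-0.001,0],
    [-0.0001,-0.001,0],
  ],
  turn=[
    [0,0,0],
    [0,0,0],
    [0,0,0],
  ],
  gripper=[0.53,0.53,0.53],
)

```text
time_s: 21.55
tool_pos: [0.5836, -0.0285, 0.0226]
tcp_rot: [0.761, 0.649, 0.001, -0.001]
wrist_force: [0.3, 8.6, 2.3]
width: 0.0402
```

>>> move_arm(
  delta_pos=[
    [0.0008,0.005,0],
    [0.0024,0.015,0],
    [0.0047,0.03,0],
    [0.0078,0.05,0.01],
    [0.0078,0.05,0.05],
    [0.0078,0.05,0.1],
    [0.02,0.09,0.13],
    [0.01,0.135,0.15],
    [0.0,0.18,0.15],
    [-0.01,0.22,0.15],
    [-0.02,0.26,0.15],
    [-0.02,0.26,0.15],
  ],
  turn=[
    [0,0,0],
    [0,0,0],
    [0,0,0],
    [0,0,0],
    [0,0,0],
    [0,0,0],
    [0,0,0],
    [0,0,0],
    [0,0,0],
    [0,0,0],
    [0,0,0],
    [0,0,0],
  ],
  gripper=[0.53,0.53,0.53,0.53,0.53,0.53,0.53,0.53,0.53,0.53,0.53,0.53],
)

```text
time_s: 22.75
tool_pos: [0.5616, 0.2352, 0.1723]
tcp_rot: [0.758, 0.652, 0.0, -0.001]
wrist_force: [0.1, -1.0, -0.0]
width: 0.0404
```

```bash
python3 look.py 16 top; python3 s.py 16
python3 - <<'E'
from station import manip
import cv2
f=manip.grab_frame("top");p=f["pixels"][168:228,258:334,::-1]
cv2.imwrite("pics/ch16.png",cv2.resize(p,None,fx=10,fy=10,interpolation=cv2.INTER_CUBIC))
E
```

```text
22.8 [0.56226821 0.23284425 0.17216125] [ 0.10497606 -0.55758859  0.34814495]
22.85 [0.56272436 0.2312791  0.17213655] [-1.29305645  0.25972071 -1.44936939]
```

View pics/top16.png

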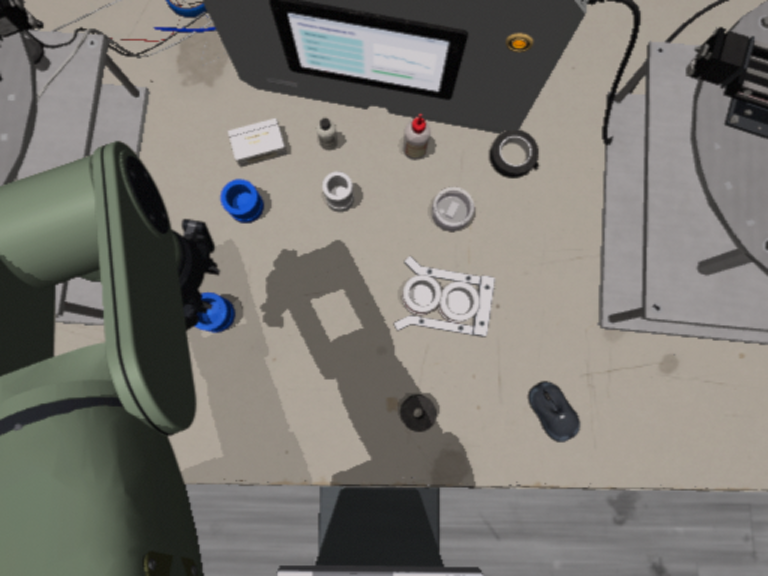

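View pics/ch16.png

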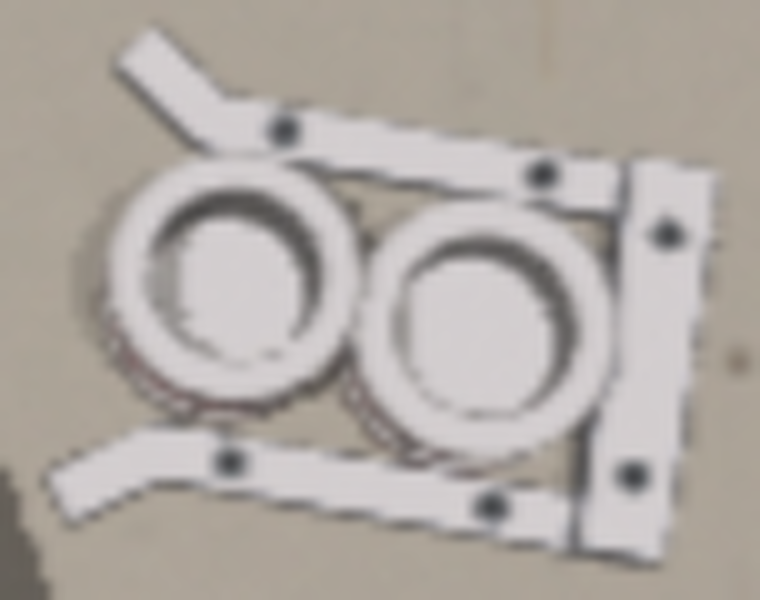

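View pics/s16.png

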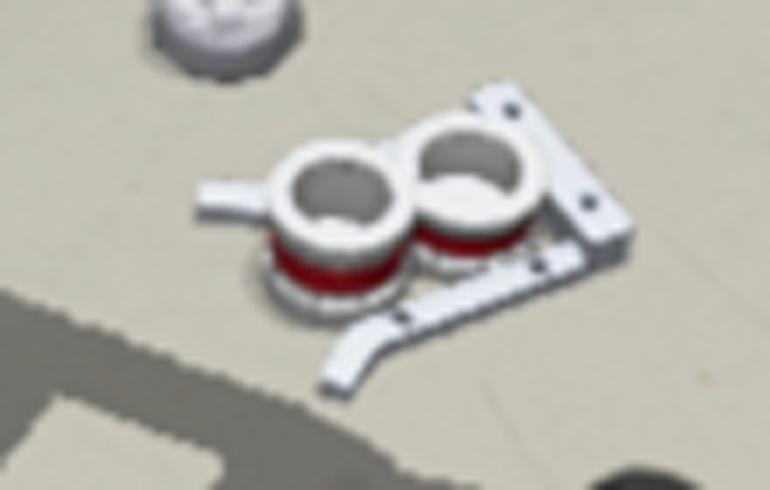

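Run:
```python
from station import manip
from h import *
f=manip.grab_frame("top")
ch=np.load("ch.npy");c,s=np.cos(ch[2]),np.sin(ch[2]);M=np.array([[c,s],[-s,c]]);a=np.linspace(0,2*np.pi,73);P=[]
for n,b,h,rad in (("wide",(355,618,198,462),.04,.032),("mid",(107,360,152,404),.052,.03)):
    b=(np.array(b)+.5)/10-.5+np.array([258,258,168,168])
    def res(p):
        q=proj(f,np.c_[p[0]+rad*np.cos(a),p[1]+rad*np.sin(a),0*a+h]);return [q[:,0].min()-b[0],q[:,0].max()-b[1],q[:,1].min()-b[2],q[:,1].max()-b[3]]
    g=least_squares(res,[.56,-.1]);P.append(g.x);print(n,M@(g.x-ch[:2]),np.round(g.fun,2))
print(np.linalg.norm(P[0]-P[1]))
for t in ("slim_cup","spool","resin_cup","mouse"):
    d=manip.trace(t,"top");print(t,np.round(d[0]["centre"],1) if d else None)
s=manip.state();print(s["time_s"],s["qd"].round(3))
```

```text
wide [-0.00208393  0.03150911] [-0.21  0.21 -0.06  0.05]
mid [-0.00195831  0.09386438] [-0.04  0.04  0.04 -0.04]
0.06235539327925469
slim_cup [226.1 128.7]
spool [273.7 272.9]
resin_cup [300.5 136.7]
mouse [369.3 272.4]
23.15 [ 0.003 -0.001 -0.     0.001 -0.    -0.   ]
```

```bash
python3 -c "
from station import manip
print(manip.sign_off())"
```

```text
the job is handed in; nothing more can be done
None
```

Both cups are in the channel and the job is handed in, at about 23 s on the clock. I set the fingers 40 mm apart so they cradled each cup, and pushed without closing on it. The wide cup went in first until it pressed on the end stop. The steel mid cup with the red band then went in behind it until the two touched.

| Last check, from the top camera | Measured | Allowed |
|---|---|---|
| Wide cup, off the middle line | −2.1 mm | within 7 mm |
| Wide cup, distance from the end stop | 31.5 mm | 27 to 36 mm |
| Mid cup, off the middle line | −2.0 mm | within 10 mm |
| Mid cup, distance from the end stop | 93.9 mm | above 80 mm |
| Distance between the cups' centres | 62.4 mm | below 66 mm |

- **Forces:** the highest wrist force I read while pushing was about 9 N. I only read it between moves, so brief peaks could have been missed.
- **Cups:** both look upright and standing on the bench in the pictures.
- **Bystanders:** the slim cup, resin cup and mouse read within 2 pixels (about 5 mm) of where they started.
- **One disagreement:** the network's outline put the spool about 4 pixels (roughly 1 cm) from its first reading. The pictures show it in the same place, with the arm's shadow on it, and the arm never worked near it. I took this as an error in the outline and did not measure it again.

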